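# Gauge two adapter sleeves and reject the bad one

### The arm

A 6-joint arm with a two-finger parallel gripper is mounted at the origin on a cart in front of the work surface, level with it; the furniture and walls round the work are solid. World frame = base frame: x ahead of the robot, y to its left, z up, the work surface at z = 0. Lengths are in m, angles in rad, forces in N, time in s.
With the tool pointing down it reaches from about 0.375 to 0.9 m from the base axis. Payload 3.1 kg.
Tool frame: the origin (TCP) lies on the centre line of the jaws, within the pads' length; the fingertips stand robot.tip_reach ahead of it and the grasp point (between the pads) lies 8 mm behind it (robot.tip_reach is the distance from the TCP to the fingertips, in m); z points along the fingers, y is the line along which they close (so a half turn about z gives the same grasp; the last joint's range is limited). The gripper opens to 87 mm and grips with 3 to 60 N. Pads are 19 mm wide; open, the fingers measure 117 mm over their backs; the gripper's body (75 mm by 190 mm) begins 51 mm behind the grasp point.
Start: joints at [0.945, 0.527, 1.433, -0, 1.181, -0.178], TCP at [0.271, 0.563, 0.234] pointing down, gripper open.
Joint ranges: [-3.08, 3.08], [-0.75, 2.2], [0.22, 2.44], [-1.43, 4.57], [0, 2.65], [-2.85, 2.85]. Speed limits (rad/s): [2.79, 2.79, 3.14, 3.14, 3.14, 3.14].

### API

Orientations are given as a unit quaternion [x, y, z, w].
In Python, from rig import robot gives the robot as it stands.
- The arm moves only by the tool jog_arm, never from a script. Its argument "motion" is one flat list of numbers, 7 for each row, row after row: the shift along the tool's x, y, z scaled (see below), then the turn, a rotation vector about the tool's x, y, z scaled (see below), then the gripper's target within -1 to 1 (shut at 1, half-way at 0, fully open at -1). In form: [x, y, z, rx, ry, rz, hand, x, y, z, rx, ry, rz, hand, ...]. A call has 1 to 12 rows; each row shifts and turns the commanded pose from where the row before left it, along the tool's axes as they then stand; what a row does not reach is not made up. The controller multiplies each number of a shift by 4 cm and each number of a turn by 4 degrees. A row lasts 1/8 s, in which the tool goes at most 62.5 mm and 10.7 degrees, less where a joint would pass 70% of its speed; a pose out of reach is approached as far as the arm can. A call with a number of a shift or a turn outside -1 to 1 is refused whole. A call with a gripper value outside its range is refused whole. The fingers move at their own pace and stop on an object; "grip_force" is the grip in N (left out, the last holds). Time passes only in rows, so rows that do not move let the fingers close. It gives the time, the measured TCP pose, the force, the opening and the grip force at its end, in the units of the state.
- robot.get_obs(): the state, without advancing time (a new reading comes with each control period).
- robot.camera(name): name is "scene" or "top"; returns the picture (384x512x3 uint8, blue, green, red); there is no depth.
- robot.calibration(name): a dict with "fx", "fy", "cx", "cy" (pixels), "dist_coeffs" ([k1, k2, p1, p2, k3] as OpenCV has them; the pictures are not rectified), "R" (3x3) and "t" (3): a world point X has camera coordinates R X + t. Camera axes: x right, y down, z forward; pixel columns grow to the right and rows downward; lengths in m; the calibration is good to about 2 mm. A picture is of the moment at which its call begins. calibration takes no time and is no camera call.
- robot.hand_in(): hands the job in; it is judged then, once.
The state is a dict: "time": time; "q": joint angles; "joint_velocities": joint speeds; "joint_torque": joint torques, N m; "position": TCP position; "tool_rot": TCP orientation; "ft_force": force on the tool from outside, world axes, zero at the start; "moment": the same for the moment, N m; "grip_width": finger opening in m; "grip_force": force on a finger pad.
Only numpy, scipy, OpenCV 4.12 (cv2) and the standard library are available. Lean on these libraries where they do the work, as an engineer would, in place of code of your own. Each camera call takes 0.05 s, during which the arm holds its last target. There are 200 camera calls.

### The job

Take the plug gauge from its stand and try it in both brass sleeves, first the one in the left nest and then the one in the right: push it lightly down the bore until it is stopped, hold for a moment, and draw it out again; never lean on it with more than 45 N. Put the gauge back in its stand, and stand the sleeve that the gauge does not go right through upright in the white reject tray; the good sleeve stays in its nest and nothing else is disturbed.

Things in the scene. Friction and masses are not known exactly. Their poses are not given: they have to be found in the camera images.
- gauge_tip (a point): centre of the flat foot of the plug gauge. The gauge is a plain steel pin, 16 mm across and 40 mm long its last 3 mm tapered to 13 mm, under a fluted aluminium handle 26 mm across and 54 mm long (94 mm overall, 120 g). z points from the foot up to the handle. It starts upright in its stand.
- gauge_grip (a point): centre of the gauge's handle, on its axis, 67 mm above the foot; the place to grip it
- gauge: the plug gauge; same point as gauge_tip, z up its axis
- stand_mouth (a point): centre of the mouth of the gauge stand, on its top face, z = 44 mm above the worktop. The stand is a fixed black block, 50 x 50 x 44 mm, with a vertical hole 20 mm wide right through it. Put back, the gauge's handle rests with its shoulder on the top face and the foot is 40 mm below it.
- stand: the gauge stand; origin at the centre of its underside
- nest: grey nest plate, fixed to the worktop, 64 x 150 x 14 mm, long side along its y (about the robot's left-right), with two round pockets 38.5 mm wide and 8 mm deep, 84 mm apart, in which the two loose sleeves stand upright with about 1 mm of play all round, so a bore may be that much off its pocket's centre. Origin at the centre of its underside.
- nest_left (a point): centre of the floor of the left pocket (the robot's left, the nest's +y), 6 mm above the worktop; the floor is solid
- nest_right (a point): the same of the right pocket (the nest's -y)
- rim_left (a point): point on the left pocket's axis at the rim (top) of the brass sleeve that stands in it, 34 mm above the pocket floor; it does not move with the sleeve. A sleeve is 36 mm across, 34 mm high, 26 mm of it out of the plate, 200 g, with a round vertical bore 17 mm wide at the mouth. A gauge that stops at the rim has missed the bore.
- rim_right (a point): the same for the right pocket. The two sleeves look alike outside: one is bored right through, and the gauge goes down to the pocket floor, 34 mm below the rim; in the other the bore is narrow from 15 mm below the rim, and the gauge stops there on a solid ledge. Which pocket holds which changes from run to run.
- reject_tray_in (a point): centre of the inner floor of the white reject tray: fixed, 100 x 100 mm outside, rim 14 mm high, walls 4 mm thick
- marker: permanent marker lying on the worktop, 128 mm long; bystander
- hardness_block: flat round steel block, 48 mm across, 16 mm high; bystander
- objective: small spare microscope objective standing upright, 26 mm across, 43 mm high; bystander
Things that resemble listed ones, but are neither listed nor needed, are in the scene too. Leave any green or purple look-alike of the gauge alone.

How it is judged:
On the way, in this order (a step that is already met when the one before it is completed fails the run):
1. the gauge has been tried in the sleeve in the left nest: down to within 6 mm of the pocket floor in the good one, or pressed with more than 1.5 N on the ledge of the other (horizontal distance between gauge_tip and nest_left below 0.004 m and ((height (world z) of gauge_tip below 0.012 m and horizontal distance between gauge_tip and bore_through below 0.018 m) or contact force between gauge and bore_narrow above 1.5 N)), for 0.1 s.
2. the gauge has been tried in the same way in the sleeve in the right nest (horizontal distance between gauge_tip and nest_right below 0.004 m and ((height (world z) of gauge_tip below 0.012 m and horizontal distance between gauge_tip and bore_through below 0.018 m) or contact force between gauge and bore_narrow above 1.5 N)), for 0.1 s.
At the end, for the whole second after the job is handed in: gauge seated upright in its stand (foot below 10 mm, axis within 8 mm, 0.1 rad); the sleeve that stopped it standing upright (0.12 rad) on the floor of the reject tray; the good sleeve down in its nest pocket (raised under 4 mm, 0.08 rad); all at rest (horizontal distance between gauge_grip and stand_mouth below 0.008 m and z of gauge_tip in the frame of stand below 0.01 m and angle between gauge's own z axis and vertical below 0.1 rad and x of bore_narrow in the frame of reject_tray_in between -0.034 and 0.034 m and y of bore_narrow in the frame of reject_tray_in between -0.034 and 0.034 m and z of bore_narrow in the frame of reject_tray_in below 0.0135 m and angle between bore_narrow's own z axis and vertical below 0.12 rad and ((horizontal distance between bore_through and nest_left below 0.018 m and angle between bore_through's own z axis and vertical below 0.08 rad and height (world z) of bore_through below 0.019 m) or (horizontal distance between bore_through and nest_right below 0.018 m and angle between bore_through's own z axis and vertical below 0.08 rad and height (world z) of bore_through below 0.019 m)) and linear speed of gauge below 0.02 m/s); the robot touches nothing.
It fails at once if the gauge is pressed on a sleeve or on the nest with more than 45 N (contact force between gauge and sleeve_a above 45 N or contact force between gauge and sleeve_b above 45 N or contact force between gauge and nest above 45 N).
It fails at once if the good sleeve is taken out of its nest (lifted more than 15 mm) (height (world z) of bore_through above 0.0305 m).
It fails at once if a bystander (marker, round steel block, objective) is moved by more than 15 mm (distance of any of marker, hardness_block, objective from where it was at the start of the episode above 0.015 m).
It also fails if it takes over 72 s, if anything falls off the work surface, if the arm or the gripper's body presses on something with over 40 N, if the wrist force passes 120 N, or if a joint passes its speed limit or range.

## Working session

There is one attempt and no reset: what is moved stays moved. The work goes in short steps, Python scripts to look and compute and a tool call to move; the robot and the scene stay as the last step left them, time stands still between calls to the robot, and variables do not carry over. Pictures are saved under pics/ and viewed, at most 10 in all, crops included, and the job is handed in when it is done.

Besides the shell and the picture viewer there is one more tool, called as a command line: name --argument value ..., lists and objects as JSON in quotes. jog_arm: Moves the arm, as the interface text tells. Shifts and turns lie within -1 to 1; 1 stands for 4 cm of shift or 4 degrees of turn. Its arguments: {"type":"object","properties":{"motion":{"type":"array","items":{"type":"number"}},"grip_force":{"type":"number"}},"required":["motion"]}

```bash
mkdir -p pics
python3 - <<'E'
from rig import robot
import cv2
print(robot.get_obs(), robot.tip_reach)
for n in("scene","top"):
    cv2.imwrite(f"pics/{n}0.png",robot.camera(n)); print(n,robot.calibration(n))
E
```

```text
{'time': 0.0, 'q': array([ 9.44496635e-01,  5.28497408e-01,  1.43389992e+00, -3.85510989e-05,
        1.18136592e+00, -1.78480046e-01]), 'joint_velocities': array([ 1.55095610e-05,  2.03191626e-03,  1.65647108e-03,  8.40837582e-04,
       -8.75350171e-04,  2.50582687e-03]), 'joint_torque': array([ 1.55240377e-04, -4.40031481e+01, -1.76594567e+01,  6.33471622e-02,
        5.80430555e-02, -1.31845413e-04]), 'position': array([0.27017864, 0.56280531, 0.23255316]), 'tool_rot': array([ 2.22036246e-01,  9.75037808e-01, -1.00558989e-03, -4.08620669e-04]), 'ft_force': array([ 0.23806391, -0.19201032, -0.65693582]), 'moment': array([0.0505801 , 0.03862675, 0.01227294]), 'grip_force': 0.0, 'grip_width': 0.08725668131253006} 0.011
scene {'fx': 466.614812009226, 'fy': 466.614812009226, 'cx': 252.41843113130258, 'cy': 191.7792035218104, 'dist_coeffs': array([0.02125133, 0.        , 0.        , 0.        , 0.        ]), 'R': array([[ 0.70504683, -0.7089321 ,  0.01800697],
       [-0.5049301 , -0.5196685 , -0.68919536],
       [ 0.49795037,  0.47682274, -0.72435179]]), 't': array([-0.39259798,  0.23480311,  0.99627695])}
top {'fx': 463.71003936709087, 'fy': 463.71003936709087, 'cx': 255.75725625362014, 'cy': 193.66052309199665, 'dist_coeffs': array([-0.04775281,  0.        ,  0.        ,  0.        ,  0.        ]), 'R': array([[-0.00547811, -0.99988453, -0.01417457],
       [-0.98362261,  0.00794166, -0.18006525],
       [ 0.18015703,  0.01295601, -0.98355253]]), 't': array([-0.07418779,  0.46797593,  1.02750677])}
```

View pics/top0.png

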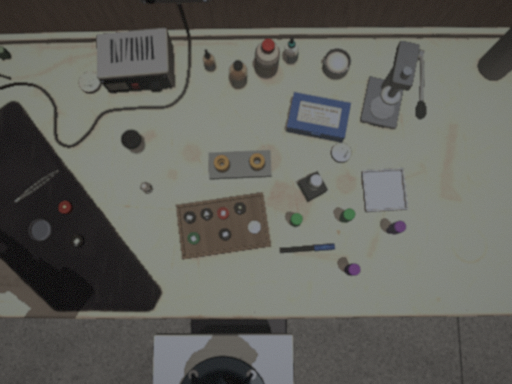

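View pics/scene0.png

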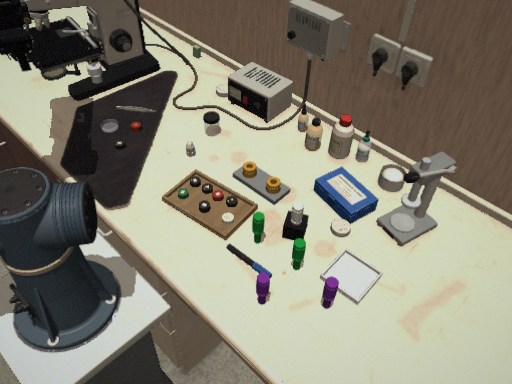

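```bash
cat > h.py <<'E'
from rig import robot
import cv2, numpy as np
def cal(n):
    c=robot.calibration(n); K=np.array([[c["fx"],0,c["cx"]],[0,c["fy"],c["cy"]],[0,0,1.]])
    return K,np.array(c["dist_coeffs"]),np.array(c["R"]),np.array(c["t"])
def proj(n,P):
    K,d,R,t=cal(n); return cv2.projectPoints(np.atleast_2d(np.float64(P)),cv2.Rodrigues(R)[0],t,K,d)[0].reshape(-1,2)
def onz(n,uv,z):
    K,d,R,t=cal(n); p=cv2.undistortPoints(np.float64(uv).reshape(-1,1,2),K,d).reshape(-1,2)
    r=np.c_[p,np.ones(len(p))]@R; o=-R.T@t
    return o+r*((z-o[2])/r[:,2])[:,None]
def crop(img,x,y,w,h,s): return cv2.resize(img[y:y+h,x:x+w],None,fx=s,fy=s,interpolation=cv2.INTER_CUBIC)
E
python3 - <<'E'
from h import *
a=crop(cv2.imread("pics/top0.png"),200,140,130,65,6)
b=crop(cv2.imread("pics/scene0.png"),225,155,130,85,6)[:, :780]
a=cv2.convertScaleAbs(a,alpha=1.3)
cv2.imwrite("pics/a.png",a);cv2.imwrite("pics/b.png",b)
c=crop(cv2.imread("pics/top0.png"),350,160,65,50,6);cv2.imwrite("pics/c.png",c)
print(onz("top",[[221,163],[257,161]],.04),onz("top",[[316,181]],.098),onz("top",[[384,190]],.01),onz("top",[[313,188]],.044))
print(onz("scene",[[249,168],[273,184]],.04),onz("scene",[[297,206]],.098),onz("scene",[[351,276]],.01))
E
```

```text
[[ 0.54149626  0.00370152  0.04      ]
 [ 0.54553344 -0.08066215  0.04      ]] [[ 0.48434501 -0.21031391  0.098     ]] [[ 0.47970578 -0.38210191  0.01      ]] [[ 0.47928471 -0.20938093  0.044     ]]
[[ 0.53901721 -0.00395926  0.04      ]
 [ 0.54125258 -0.08879996  0.04      ]] [[ 0.48535018 -0.21221292  0.098     ]] [[ 0.47848914 -0.38780203  0.01      ]]
```

View pics/a.png

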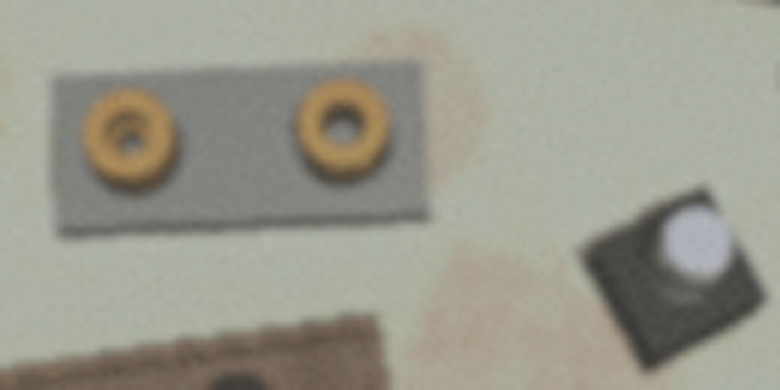

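View pics/b.png

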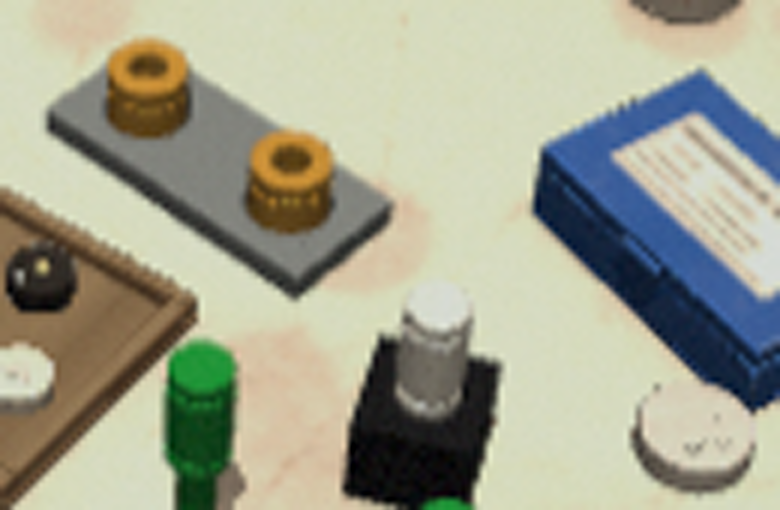

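```bash
cat >> h.py <<'E'
def full(x0,y0,p,s=6): p=np.float64(p); return (p+.5)/s-.5+[x0,y0]
from scipy.optimize import minimize
def ring(x,y,z,r): 
    a=np.linspace(0,2*np.pi,48); return np.c_[x+r*np.cos(a),y+r*np.sin(a),z+0*a]
def fitcyl(n,M,xy,r,z0,z1,S=4):
    "M: float mask image upsampled by S; maximise overlap with the projected cylinder hull"
    def f(q):
        h=cv2.convexHull(((proj(n,np.r_[ring(*q,z0,r),ring(*q,z1,r)])+.5)*S-.5).astype(np.float32))
        m=np.zeros(M.shape,np.uint8); cv2.fillConvexPoly(m,np.round(h*16).astype(np.int32),1,shift=4)
        return -(np.minimum(m,M).sum()/np.maximum(m,M).sum())
    b=minimize(f,xy,method="Nelder-Mead",options=dict(initial_simplex=np.array(xy)+[[0,0],[.004,0],[0,.004]],xatol=5e-5,fatol=1e-5))
    return b.x,-b.fun
E
python3 - <<'E'
from h import *
G=dict(top=([[130,134],[343,124]],[697,243],(200,140)),scene=([[148,67],[291,160]],[438,306],(225,155)))
for n,(rims,g,o) in G.items():
    R=onz(n,full(*o,rims),.04)[:,:2]; print(n,"gauge",onz(n,full(*o,[g]),.098)[0,:2],"rims",R)
    im=cv2.imread(f"pics/{n}0.png"); big=cv2.resize(im,None,fx=4,fy=4,interpolation=cv2.INTER_CUBIC)
    hsv=cv2.cvtColor(big,cv2.COLOR_BGR2HSV)
    m=((hsv[...,1]>110)&(hsv[...,0]>10)&(hsv[...,0]<28)).astype(np.uint8)
    for r in R:
        c=(proj(n,[[*r,.03]])[0]*4).astype(int); k=np.zeros_like(m); cv2.circle(k,tuple(map(int,c)),56,1,-1)
        cs=cv2.findContours(m*k,cv2.RETR_EXTERNAL,cv2.CHAIN_APPROX_NONE)[0]; mm=np.zeros_like(m)
        cv2.drawContours(mm,[max(cs,key=cv2.contourArea)],-1,1,-1)
        print(fitcyl(n,mm,r,.018,.014,.04))
E
```

```text
top gauge [ 0.48640305 -0.20982574] rims [[ 0.54410483  0.00313686]
 [ 0.54734862 -0.08008746]]
(array([0.54287395, 0.00265984]), np.float64(0.6489955357142857))
(array([ 0.5468285 , -0.08009932]), np.float64(0.6235591790834973))
scene gauge [ 0.48727396 -0.21230301] rims [[ 0.54561122  0.00172347]
 [ 0.54866408 -0.08215795]]
(array([0.54527005, 0.00211265]), np.float64(0.9465020576131687))
(array([ 0.54864859, -0.08217368]), np.float64(0.9485207100591716))
```

View pics/c.png

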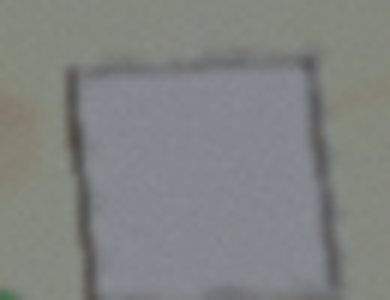

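jog_arm --motion '[0, 0, 0, 0, 0, -0.92, -1, 0, 0, 0, 0, 0, -0.92, -1, 0, 0, 0, 0, 0, -0.92, -1, 0, 0, 0, 0, 0, -0.92, -1, 0, 0, 0, 0, 0, -0.92, -1, 0, 0, 0, 0, 0, -0.92, -1, 0, 0, 0, 0, 0, -0.89, -1]' --grip_force 20

```text
time: 0.98
position: [0.2703, 0.563, 0.2329]
tool_rot: [-0.001, 1.0, -0.001, -0.0]
ft_force: [-0.6, -0.3, 0.3]
grip_width: 0.0868
grip_force: 0.0
```

jog_arm --motion '[-0.27, -0.97, 0, 0, 0, 0, -1, -0.27, -0.97, 0, 0, 0, 0, -1, -0.27, -0.97, 0, 0, 0, 0, -1, -0.27, -0.97, 0, 0, 0, 0, -1, -0.27, -0.97, 0, 0, 0, 0, -1, -0.27, -0.97, 0, 0, 0, 0, -1, -0.27, -0.97, 0, 0, 0, 0, -1, -0.27, -0.97, 0, 0, 0, 0, -1, -0.27, -0.97, 0, 0, 0, 0, -1, -0.27, -0.97, 0, 0, 0, 0, -1]'

```text
time: 2.22
position: [0.3785, 0.1741, 0.2334]
tool_rot: [0.0, 1.0, -0.0, -0.0]
ft_force: [0.8, 0.7, 0.5]
grip_width: 0.0869
grip_force: 0.0
```

Run:
```python
from h import *
# tray corners outer rim from crop c at (350,160)
for n,o,p in(("top",(350,160),[[72,70],[310,62],[335,290],[92,298]]),):
    q=onz(n,full(*o,p),.014); print(q[:,:2],q.mean(0))
g=[[296,219],[348,215],[398,227],[353,269]]
print(onz("top",g,.094)[:,:2]); print(onz("top",[[341,153]],.016)[:,:2])
```

```text
[[ 0.52492811 -0.3299177 ]
 [ 0.52748528 -0.42517647]
 [ 0.43560163 -0.42931914]
 [ 0.43324281 -0.33348983]] [ 0.48031445 -0.37947579  0.014     ]
[[ 0.40135435 -0.16501924]
 [ 0.40919289 -0.27814576]
 [ 0.38208248 -0.38554093]
 [ 0.29314928 -0.2842486 ]]
[[ 0.56977714 -0.28216445]]
```

jog_arm --motion '[-0.27, -0.96, 0, 0, 0, 0, -1, -0.27, -0.96, 0, 0, 0, 0, -1, -0.27, -0.96, 0, 0, 0, 0, -1, -0.27, -0.96, 0, 0, 0, 0, -1, -0.27, -0.96, 0, 0, 0, 0, -1, -0.27, -0.96, 0, 0, 0, 0, -1, -0.27, -0.96, 0.3, 0, 0, 0, -1, -0.27, -0.96, 0.3, 0, 0, 0, -1, -0.27, -0.96, 0.4, 0, 0, 0, -1, -0.27, -0.98, 0.5, 0, 0, 0, -1, 0, 0, 0.6, 0, 0, 0, -1, 0, 0, 0, 0, 0, 0, -1]'

```text
time: 3.72
position: [0.4847, -0.2089, 0.1476]
tool_rot: [0.001, 1.0, 0.002, -0.002]
ft_force: [0.0, -0.5, 0.8]
grip_width: 0.0867
grip_force: 0.0
```

Run:
```python
from h import *
a=robot.camera("top");b=robot.camera("scene")
cv2.imwrite("pics/d.png",np.hstack([crop(a,270,140,90,100,4),crop(b,250,150,90,100,4)]))
print(robot.get_obs()["position"])
```

```text
[ 0.48607402 -0.20907944  0.14960137]
```

View pics/d.png

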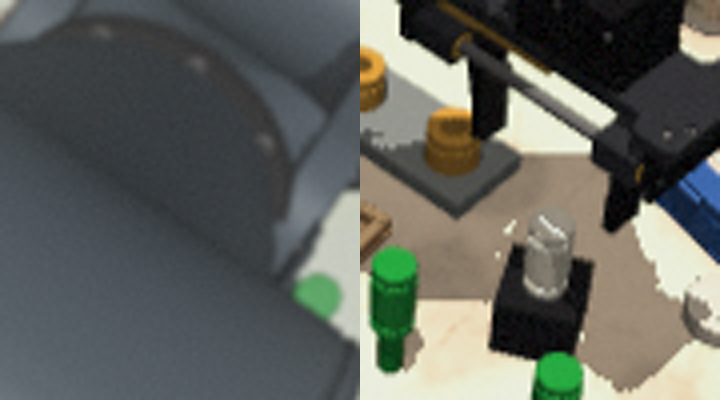

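jog_arm --motion '[0, -0.05, 0.6, 0, 0, 0, -1, 0, 0, 0.8, 0, 0, 0, -1, 0, 0, 0.5, 0, 0, 0, -1, 0, 0, 0.25, 0, 0, 0, -1, 0, 0, 0, 0, 0, 0, -0.5, 0, 0, 0, 0, 0, 0, 1, 0, 0, 0, 0, 0, 0, 1, 0, 0, 0, 0, 0, 0, 1, 0, 0, 0, 0, 0, 0, 1, 0, 0, 0, 0, 0, 0, 1]'

```text
time: 5.08
position: [0.4863, -0.2115, 0.0636]
tool_rot: [0.0, 1.0, -0.0, 0.0]
ft_force: [-0.3, 0.1, -0.3]
grip_width: 0.0347
grip_force: 0.0
```

jog_arm --motion '[0, 0, 0, 0, 0, 0, 1, 0, 0, 0, 0, 0, 0, 1, 0, 0, 0, 0, 0, 0, 1]'

```text
time: 5.45
position: [0.4863, -0.2115, 0.0635]
tool_rot: [0.0, 1.0, 0.0, -0.0]
ft_force: [-1.1, 0.4, 0.8]
grip_width: 0.0252
grip_force: 20.0
```

Run:
```python
from h import *
P=[]
for i in range(6):
    b=robot.camera("scene"); P.append(robot.get_obs()["position"])
print(np.mean(P,0),np.std(P,0),robot.get_obs()["ft_force"])
```

```text
[ 0.48631413 -0.21145536  0.06353612] [1.44866530e-05 1.49735457e-05 7.84281908e-06] [-0.86522449  0.24839508  0.11279138]
```

jog_arm --motion '[0, 0, -0.5, 0, 0, 0, 1, 0, 0, -0.9, 0, 0, 0, 1, 0, 0, -0.7, 0, 0, 0, 1, -0.14, 0.53, -0.4, 0, 0, 0, 1, -0.22, 0.8, 0, 0, 0, 0, 1, -0.22, 0.8, 0, 0, 0, 0, 1, -0.22, 0.8, 0, 0, 0, 0, 1, -0.22, 0.8, 0, 0, 0, 0, 1, -0.22, 0.8, 0, 0, 0, 0, 1, -0.2, 0.8, 0.3, 0, 0, 0, 1, 0, 0, 0.5, 0, 0, 0, 1, 0, 0, 0.2, 0, 0, 0, 1]'

```text
time: 7.25
position: [0.543, 0.0023, 0.1223]
tool_rot: [-0.0, 1.0, 0.0, -0.001]
ft_force: [-0.3, -0.1, -1.9]
grip_width: 0.0259
grip_force: 20.0
```

Run:
```python
from h import *
b=robot.camera("scene");robot.camera("scene");b=robot.camera("scene");cv2.imwrite("pics/scene1.png",b)
print(robot.get_obs()["position"],robot.get_obs()["ft_force"])
cv2.imwrite("pics/e.png",crop(b,220,130,80,70,9))
```

```text
[0.54369343 0.0013729  0.12321279] [-0.37425132  0.33833837 -1.56518303]
```

View pics/e.png

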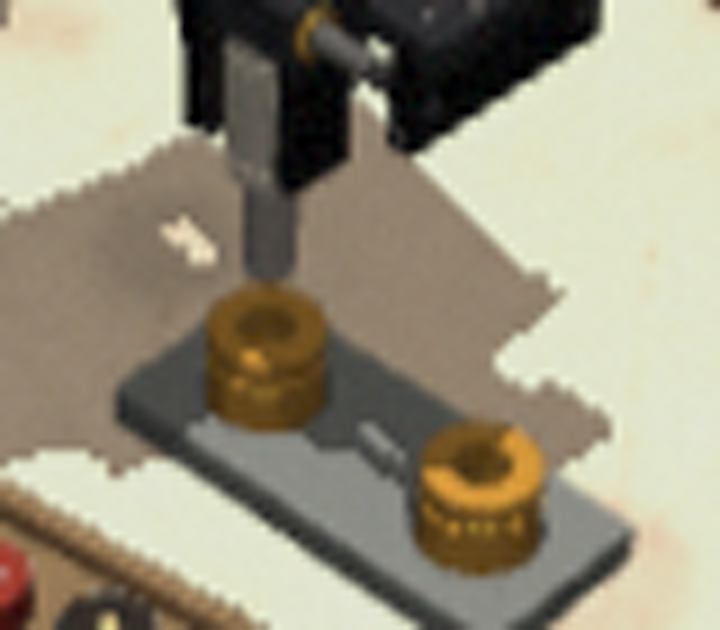

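Run:
```python
from h import *
def c9(P): return (proj("scene",P)-[220,130]+.5)*9-.5
x,y=.5437,.0014
for X in((x,y),(.5442,.0014)):
    f=c9(ring(*X,.0637,.0065)); print("foot",f.min(0),f.max(0)); p=c9(ring(*X,.0667,.008)); print("pin",p.min(0),p.max(0))
for X in((.5453,.0021),(.5446,.0018)):
    f=c9(ring(*X,.04,.018)); print("rim",f.min(0),f.max(0))
print((c9([[.5453,.0021,.04]])-c9([[.5443,.0021,.04]])),(c9([[.5453,.0021,.04]])-c9([[.5453,.0011,.04]])))
```

```text
foot [242.1171277  254.89492869] [286.78820058 285.12755623]
pin [237.04379824 243.79205667] [292.12339565 280.99961265]
foot [243.34018182 254.09202255] [288.00182089 284.31262099]
pin [238.27014799 242.99064094] [293.33809323 280.18336821]
rim [204.65892557 284.19614507] [326.55881828 367.79269593]
rim [203.67039446 285.79709505] [325.61931309 369.45928126]
[[ 2.40132685 -1.61708002]] [[-2.39078296 -1.67108019]]
```

jog_arm --motion '[0.012, 0.015, 0.3, 0, 0, 0, 1, 0, 0, 0.2, 0, 0, 0, 1, 0, 0, 0.08, 0, 0, 0, 1, 0, 0, 0.06, 0, 0, 0, 1, 0, 0, 0.05, 0, 0, 0, 1, 0, 0, 0.05, 0, 0, 0, 1, 0, 0, 0, 0, 0, 0, 1]'

```text
time: 8.28
position: [0.5437, 0.0024, 0.0939]
tool_rot: [0.0, 1.0, 0.0, 0.0]
ft_force: [-0.4, 0.6, -1.4]
grip_width: 0.0257
grip_force: 20.0
```

jog_arm --motion '[0, 0, 0.06, 0, 0, 0, 1, 0, 0, 0.06, 0, 0, 0, 1, 0, 0, 0.05, 0, 0, 0, 1, 0, 0, 0.05, 0, 0, 0, 1, 0, 0, 0, 0, 0, 0, 1]'

```text
time: 8.9
position: [0.5435, 0.0023, 0.0849]
tool_rot: [0.0, 1.0, -0.0, -0.0]
ft_force: [-0.1, 0.7, -1.2]
grip_width: 0.0255
grip_force: 20.0
```

jog_arm --motion '[0, 0, 0.03, 0, 0, 0, 1, 0, 0, 0.03, 0, 0, 0, 1, 0, 0, 0, 0, 0, 0, 1]'

```text
time: 9.28
position: [0.5437, 0.0022, 0.0844]
tool_rot: [0.0, 1.0, -0.0, 0.0]
ft_force: [-2.4, 0.9, 10.6]
grip_width: 0.0256
grip_force: 20.0
```

jog_arm --motion '[0, 0, 0, 0, 0, 0, 1, 0, 0, -0.2, 0, 0, 0, 1, 0, 0, -0.5, 0, 0, 0, 1, 0, 0, -0.4, 0, 0, 0, 1, 0, -0.3, 0, 0, 0, 0, 1, -0.04, -0.6, 0, 0, 0, 0, 1, -0.04, -0.6, 0, 0, 0, 0, 1, 0, -0.6, 0, 0, 0, 0, 1, 0, 0, 0.2, 0, 0, 0, 1, 0, 0, 0.2, 0, 0, 0, 1, 0, 0, 0, 0, 0, 0, 1]'

```text
time: 10.65
position: [0.5455, -0.0807, 0.1094]
tool_rot: [-0.0, 1.0, 0.001, -0.002]
ft_force: [0.5, -0.4, -0.7]
grip_width: 0.0254
grip_force: 20.0
```

Run:
```python
from h import *
b=robot.camera("scene");cv2.imwrite("pics/scene2.png",b)
p=robot.get_obs()["position"];print(p,robot.get_obs()["ft_force"])
cv2.imwrite("pics/f.png",crop(b,235,140,80,65,9))
def c9(P): return (proj("scene",P)-[235,140]+.5)*9-.5
q=c9(ring(p[0],p[1],p[2]-.0595+.003,.008)); print(q.min(0),q.max(0));q=c9(ring(.5486,-.0822,.04,.018)); print(q.min(0),q.max(0))
```

```text
[ 0.54600075 -0.08077257  0.10993657] [ 0.87957137 -0.60660396 -1.76342092]
[310.98315395 324.20183193] [367.34486595 363.87742958]
[283.90938491 331.26941064] [409.61231408 420.4257289 ]
```

View pics/f.png

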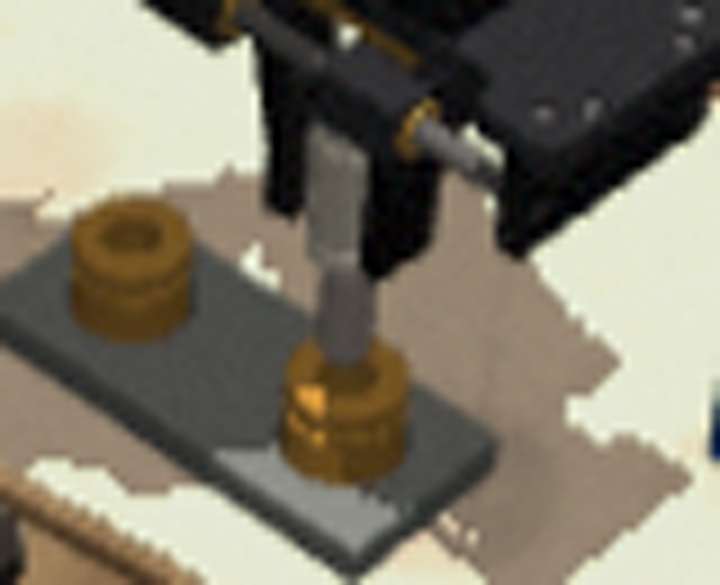

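jog_arm --motion '[-0.012, -0.02, 0.15, 0, 0, 0, 1, 0, 0, 0.08, 0, 0, 0, 1, 0, 0, 0.06, 0, 0, 0, 1, 0, 0, 0.06, 0, 0, 0, 1, 0, 0, 0.06, 0, 0, 0, 1, 0, 0, 0, 0, 0, 0, 1]'

```text
time: 11.45
position: [0.5471, -0.0823, 0.0942]
tool_rot: [0.0, 1.0, 0.0, -0.0]
ft_force: [-0.0, 0.7, -1.9]
grip_width: 0.0258
grip_force: 20.0
```

jog_arm --motion '[0, 0, 0.06, 0, 0, 0, 1, 0, 0, 0.07, 0, 0, 0, 1, 0, 0, 0.07, 0, 0, 0, 1, 0, 0, 0.07, 0, 0, 0, 1, 0, 0, 0.07, 0, 0, 0, 1, 0, 0, 0.07, 0, 0, 0, 1, 0, 0, 0.07, 0, 0, 0, 1, 0, 0, 0.06, 0, 0, 0, 1, 0, 0, 0.05, 0, 0, 0, 1, 0, 0, 0, 0, 0, 0, 1]'

```text
time: 12.7
position: [0.5471, -0.0828, 0.0704]
tool_rot: [-0.0, 1.0, -0.0, -0.0]
ft_force: [0.3, 2.4, -1.3]
grip_width: 0.0251
grip_force: 20.0
```

jog_arm --motion '[0, 0, 0.05, 0, 0, 0, 1, 0, 0, 0.04, 0, 0, 0, 1, 0, 0, 0.04, 0, 0, 0, 1, 0, 0, 0.03, 0, 0, 0, 1, 0, 0, 0, 0, 0, 0, 1]'

```text
time: 13.32
position: [0.5473, -0.0827, 0.0655]
tool_rot: [0.0, 1.0, -0.0, 0.0]
ft_force: [-1.5, 2.2, 8.0]
grip_width: 0.0255
grip_force: 20.0
```

jog_arm --motion '[0, 0, 0, 0, 0, 0, 1, 0, 0, -0.2, 0, 0, 0, 1, 0, 0, -0.6, 0, 0, 0, 1, 0, 0, -0.7, 0, 0, 0, 1, 0, 0, -0.25, 0, 0, 0, 1, 0.3, -0.6, 0, 0, 0, 0, 1, 0.3, -0.7, 0, 0, 0, 0, 1, 0.3, -0.7, 0, 0, 0, 0, 1, 0.3, -0.7, 0, 0, 0, 0, 1, 0.3, -0.5, 0, 0, 0, 0, 1, 0, 0, 0, 0, 0, 0, 1, 0, 0, 0, 0, 0, 0, 1]'

```text
time: 14.82
position: [0.4871, -0.2101, 0.134]
tool_rot: [0.0, 1.0, 0.0, -0.0]
ft_force: [1.2, -0.0, -1.0]
grip_width: 0.0256
grip_force: 20.0
```

jog_arm --motion '[0.02, -0.035, 0.3, 0, 0, 0, 1, 0, 0, 0.3, 0, 0, 0, 1, 0, 0, 0.1, 0, 0, 0, 1, 0, 0, 0.08, 0, 0, 0, 1, 0, 0, 0.08, 0, 0, 0, 1, 0, 0, 0.08, 0, 0, 0, 1, 0, 0, 0, 0, 0, 0, 1]'

```text
time: 15.7
position: [0.4863, -0.2119, 0.0966]
tool_rot: [0.0, 1.0, 0.0, -0.0]
ft_force: [-0.3, -0.2, -1.2]
grip_width: 0.0258
grip_force: 20.0
```

jog_arm --motion '[0, 0, 0.15, 0, 0, 0, 1, 0, 0, 0.2, 0, 0, 0, 1, 0, 0, 0.2, 0, 0, 0, 1, 0, 0, 0.15, 0, 0, 0, 1, 0, 0, 0.08, 0, 0, 0, 1, 0, 0, 0.04, 0, 0, 0, 1, 0, 0, 0, 0, 0, 0, 1]'

```text
time: 16.58
position: [0.4864, -0.2119, 0.0639]
tool_rot: [0.0, 1.0, -0.0, 0.0]
ft_force: [-0.1, -0.1, -1.4]
grip_width: 0.0253
grip_force: 20.0
```

jog_arm --motion '[0, 0, 0.01, 0, 0, 0, 1, 0, 0, 0, 0, 0, 0, -0.4, 0, 0, 0, 0, 0, 0, -0.4, 0, 0, 0, 0, 0, 0, -0.4, 0, 0, 0, 0, 0, 0, -0.4, 0, 0, 0, 0, 0, 0, -0.4, 0, 0, -0.4, 0, 0, 0, -0.4, 0, 0, -0.8, 0, 0, 0, -0.4, 0, 0, -0.8, 0, 0, 0, -0.4, 0, 0, -0.5, 0, 0, 0, -0.4, 0, 0, 0, 0, 0, 0, -0.4]'

```text
time: 17.95
position: [0.4875, -0.2126, 0.166]
tool_rot: [0.0, 1.0, -0.002, 0.002]
ft_force: [-0.1, 0.2, -0.4]
grip_width: 0.0607
grip_force: 0.0
```

Run:
```python
from h import *
b=robot.camera("scene");cv2.imwrite("pics/scene3.png",b)
print(robot.get_obs()["position"],robot.get_obs()["grip_width"])
cv2.imwrite("pics/g.png",crop(b,220,140,130,100,6))
```

```text
[ 0.4866923  -0.21209406  0.16469354] 0.06067607341038679
```

View pics/g.png

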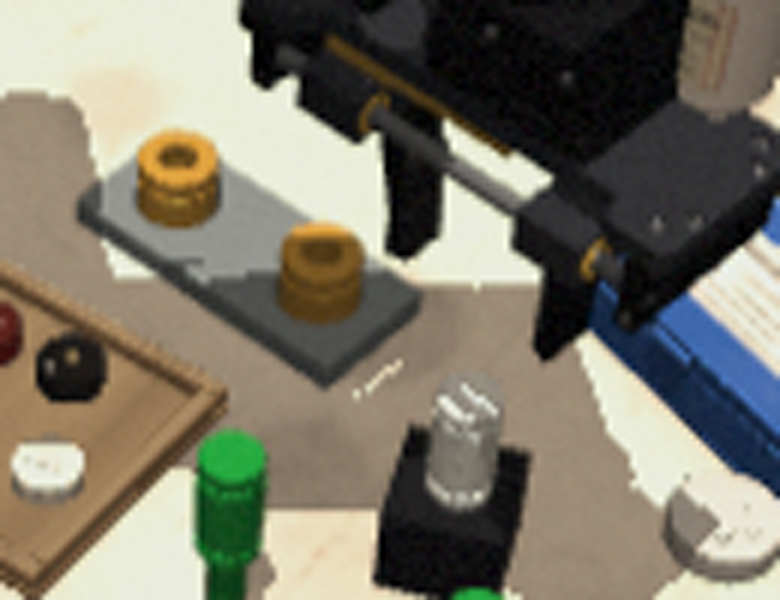

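jog_arm --motion '[-0.2, 0.5, 0, 0, 0, 0, -0.4, -0.21, 0.8, 0, 0, 0, 0, -0.4, -0.21, 0.8, 0, 0, 0, 0, -0.4, -0.21, 0.85, 0, 0, 0, 0, -0.4, -0.2, 0.8, 0, 0, 0, 0, -0.4, -0.2, 0.8, 0.4, 0, 0, 0, -0.4, -0.2, 0.8, 0.6, 0, 0, 0, -0.4, 0, 0, 0.6, 0, 0, 0, -0.4, 0, 0, 0.6, 0, 0, 0, -0.4, 0, 0, 0.3, 0, 0, 0, -0.4, 0, 0, 0, 0, 0, 0, -0.4, 0, 0, 0, 0, 0, 0, -0.4]' --grip_force 30

```text
time: 19.5
position: [0.544, 0.0019, 0.064]
tool_rot: [0.0, 1.0, -0.0, 0.0]
ft_force: [0.3, -0.4, 0.4]
grip_width: 0.0614
grip_force: 0.0
```

jog_arm --motion '[0, 0, 0.4, 0, 0, 0, -0.4, 0, 0, 0.3, 0, 0, 0, -0.4, 0, 0, 0.16, 0, 0, 0, -0.4, 0, 0, 0, 0, 0, 0, 0.1, 0, 0, 0, 0, 0, 0, 0.3, 0, 0, 0, 0, 0, 0, 0.6, 0, 0, 0, 0, 0, 0, 1, 0, 0, 0, 0, 0, 0, 1, 0, 0, 0, 0, 0, 0, 1, 0, 0, 0, 0, 0, 0, 1]'

```text
time: 20.75
position: [0.5439, 0.0021, 0.0295]
tool_rot: [0.0, 1.0, -0.0, 0.0]
ft_force: [-0.1, 0.8, 4.2]
grip_width: 0.0355
grip_force: 30.1
```

jog_arm --motion '[0, 0, -0.2, 0, 0, 0, 1, 0, 0, -0.5, 0, 0, 0, 1, 0, 0, -0.8, 0, 0, 0, 1, 0, 0, -0.8, 0, 0, 0, 1, 0, 0, -0.6, 0, 0, 0, 1, 0, 0, -0.2, 0, 0, 0, 1, 0, 0, 0, 0, 0, 0, 1]'

```text
time: 21.62
position: [0.5434, 0.0021, 0.1532]
tool_rot: [0.0, 1.0, -0.0, -0.0]
ft_force: [0.0, 0.3, -2.1]
grip_width: 0.0353
grip_force: 30.3
```

jog_arm --motion '[0.11, -0.5, 0, 0, 0, 0, 1, 0.11, -0.85, 0, 0, 0, 0, 1, 0.11, -0.85, 0, 0, 0, 0, 1, 0.11, -0.85, 0, 0, 0, 0, 1, 0.11, -0.85, 0, 0, 0, 0, 1, 0.11, -0.85, 0, 0, 0, 0, 1, 0.11, -0.85, 0, 0, 0, 0, 1, 0.11, -0.85, 0, 0, 0, 0, 1, 0.11, -0.85, 0, 0, 0, 0, 1, 0.11, -0.85, 0, 0, 0, 0, 1, 0.11, -0.85, 0, 0, 0, 0, 1, 0.11, -0.5, 0, 0, 0, 0, 1]'

```text
time: 23.12
position: [0.4898, -0.379, 0.1515]
tool_rot: [0.001, 1.0, 0.001, -0.001]
ft_force: [-0.3, -0.2, -2.5]
grip_width: 0.0356
grip_force: 30.3
```

jog_arm --motion '[0, 0, 0.5, 0, 0, 0, 1, 0, 0, 0.8, 0, 0, 0, 1, 0, 0, 0.8, 0, 0, 0, 1, 0, 0, 0.5, 0, 0, 0, 1, 0, 0, 0.24, 0, 0, 0, 1, 0, 0, 0.05, 0, 0, 0, 1, 0, 0, 0, 0, 0, 0, 1]'

```text
time: 24.0
position: [0.4912, -0.3784, 0.0383]
tool_rot: [0.0, 1.0, -0.001, 0.001]
ft_force: [0.0, -0.2, -1.3]
grip_width: 0.0358
grip_force: 30.3
```

jog_arm --motion '[0, 0, 0.05, 0, 0, 0, 1, 0, 0, 0.05, 0, 0, 0, 1, 0, 0, 0, 0, 0, 0, 1]'

```text
time: 24.38
position: [0.4906, -0.3779, 0.0337]
tool_rot: [0.0, 1.0, -0.0, 0.0]
ft_force: [0.2, 0.2, -1.6]
grip_width: 0.0356
grip_force: 30.3
```

jog_arm --motion '[0, 0, 0.05, 0, 0, 0, 1, 0, 0, 0.04, 0, 0, 0, 1, 0, 0, 0.03, 0, 0, 0, 1, 0, 0, 0, 0, 0, 0, 1]'

```text
time: 24.88
position: [0.4906, -0.3778, 0.0285]
tool_rot: [0.0, 1.0, 0.0, -0.0]
ft_force: [0.7, -1.1, -2.1]
grip_width: 0.0355
grip_force: 30.3
```

jog_arm --motion '[0, 0, 0.03, 0, 0, 0, 1, 0, 0, 0.02, 0, 0, 0, 1, 0, 0, 0, 0, 0, 0, 1]'

```text
time: 25.25
position: [0.4908, -0.378, 0.0275]
tool_rot: [0.0, 1.0, -0.0, 0.0]
ft_force: [-2.2, 0.9, 4.8]
grip_width: 0.0357
grip_force: 30.1
```

Touchdown on the tray floor; release and retreat.

jog_arm --motion '[0, 0, 0, 0, 0, 0, -0.4, 0, 0, 0, 0, 0, 0, -0.4, 0, 0, 0, 0, 0, 0, -0.4, 0, 0, 0, 0, 0, 0, -0.4, 0, 0, 0, 0, 0, 0, -0.4, 0, 0, -0.3, 0, 0, 0, -0.4, 0, 0, -0.7, 0, 0, 0, -0.4, 0, 0, -0.9, 0, 0, 0, -0.4, 0, 0, -0.9, 0, 0, 0, -0.4, 0, 0, -0.9, 0, 0, 0, -0.4, 0, 0, -0.5, 0, 0, 0, -0.4, 0, 0, 0, 0, 0, 0, -0.4]'

```text
time: 26.75
position: [0.4916, -0.3788, 0.1975]
tool_rot: [0.0, 1.0, -0.002, 0.002]
ft_force: [-1.1, -0.5, -0.5]
grip_width: 0.0612
grip_force: 0.0
```

Run:
```python
from h import *
b=robot.camera("scene")
print(robot.get_obs()["position"],robot.get_obs()["grip_width"])
cv2.imwrite("pics/i.png",crop(b,225,150,190,150,4))
```

```text
[ 0.4908748  -0.37802385  0.19581169] 0.060923649258673815
```

View pics/i.png

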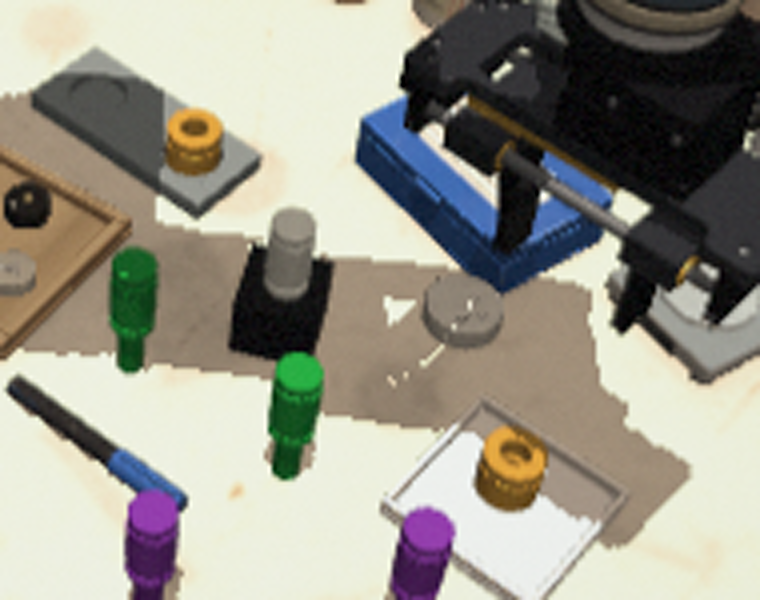

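The picture shows the sleeve standing upright in the tray at crop (511,467). The gauge is seated in its stand at (290,255), the good sleeve is in its nest at (194,142), and nothing else has moved.

```bash
python3 -c "
from rig import robot
print(robot.hand_in())"
```

```text
the job is handed in; nothing more can be done
None
```

I tried the gauge in both sleeves: it stopped on the ledge in the left one, which now stands upright in the reject tray, and went right through to the floor in the right one, which stays in its nest. The gauge is back in its stand, and I handed the job in at about 27 s; no verdict came back.

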